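Open the push-and-turn jar whose thread hand is unknown

ROBOT

A 6-joint arm with a two-finger parallel gripper is mounted at the origin on the work surface. World frame = base frame: x ahead of the robot, y to its left, z up, the work surface at z = 0. Lengths are in m, angles in rad, forces in N, time in s.
With the tool pointing down it reaches from about 0.35 to 0.85 m from the base axis. Payload 8.1 kg.
Tool frame: the origin (TCP) lies at the very end of the fingers, on their centre line; the grasp point (between the pads) lies robot.tcp_to_grasp behind it (robot.tcp_to_grasp is the distance from the TCP to the grasp point, in m); z points along the fingers, y is the line along which they close (so a half turn about z gives the same grasp; the last joint's range is limited). The gripper opens to 93 mm and grips with 3 to 60 N. Pads are 15 mm wide; open, the fingers measure 128 mm over their backs; the gripper's body (75 mm by 188 mm) begins 65 mm behind the grasp point.
Start: joints at [1.157, 0.13, 1.488, -0, 1.523, -0.085], TCP at [0.194, 0.568, 0.219] pointing down, gripper open.
Joint ranges: [-2.96, 2.96], [-0.89, 2.26], [0.02, 2.5], [-1.34, 4.48], [0, 2.73], [-2.66, 2.66]. Speed limits (rad/s): [2.39, 2.39, 2.79, 3.14, 3.14, 3.14].

INTERFACE

Orientations are given as a rotation vector (axis times angle).
In Python, from plant import robot gives the robot as it stands. The module is installed in compiled form; this text tells all that it offers.
- The arm moves only by the shell command python3 -m pendant 'ROWS' [FORCE]. ROWS is JSON, a list that holds one entry, the list of rows, each a list of 5 numbers: the opening, from 0 (shut) to 1 (fully open), then the shift along the tool's x, y, z in cm, then the turn about the tool's z in degrees. In form: [[[fingers, x, y, z, roll], ...]]. A call has 1 to 8 rows; each row shifts and turns the commanded pose from where the row before left it, along the tool's axes as they then stand; what a row does not reach is not made up. A row lasts 1/10 s, in which the tool goes at most 50 mm and 8.59 degrees, less where a joint would pass 70% of its speed; a pose out of reach is approached as far as the arm can. A call is refused whole if a number of a shift passes 5 or a number of a turn 8.59, either way. A call with a gripper value outside its range is refused whole. The fingers move at their own pace and stop on an object; FORCE is the grip in N (left out, the last holds). Time passes only in rows, so rows that do not move let the fingers close. It gives the time, the measured TCP pose, the force, the opening and the grip force at its end, in the units of the state.
- robot.read_state(): the state, without advancing time (a new reading comes with each control period).
- robot.read_camera(name): name is "scene" or "top" or "wrist"; returns a dict with "img" (480x640x3 uint8, blue, green, red), "K" (3x3 intrinsics, pixels), "k1" (the pictures are not rectified: a ray, as slopes to the right and down, at radius r is drawn at 1 + k1 r^2 times it, then the intrinsics apply), "pose" (4x4, takes a point from camera to world coordinates). Camera axes: x right, y up, looking along -z (the intrinsics and any distortion apply to the point x, -y, -z); pixel columns grow to the right and rows downward; lengths in m; the calibration is good to about 2 mm. A picture is of the moment at which its call begins. There is no depth.
- robot.close_job(): hands the job in; it is judged then, once.
The state is a dict: "t": time; "q": joint angles; "dq": joint speeds; "joint_torque": joint torques, N m; "tool_pos": TCP position; "orientation": TCP orientation; "force": force on the tool from outside, world axes, zero at the start; "wrist_torque": the same for the moment, N m; "opening": finger opening in m; "gripper_force": force on a finger pad.
Only numpy, scipy, OpenCV 4.12 (cv2) and the standard library are available. Lean on these libraries where they do the work, as an engineer would, in place of code of your own. Each camera call takes 0.05 s, during which the arm holds its last target. There are 200 camera calls.

TASK

Open the square shoe-cream jar in the caddy: press its cap fully home and, as nobody knows which way this one unscrews, keep it pressed and try loosening it both ways by its finger bar; turn it the way that gives until it is free and lift it straight off. Finish still holding the cap in the gripper, upright and still, about 10 cm above its jar; do not let go of it at the end. Leave the brush, shoe horn, doorstop, tin and dauber where they lie.

Things in the scene. Friction and masses are not known exactly. Their poses are not given: they have to be found in the camera images.
- cap_bar (a point): Middle of the upright finger bar on the square jar's cap; the bar is 44 mm long, 12 mm thick, 24 mm high. The point lies 12 mm above the cap's flat top and 12 mm below the bar's upper edge. x runs along the bar, y across its thickness, z up the cap's axis.
- cap: The cap itself: loose white plastic, 52 mm across, 26 mm high under the bar, about 50 g; origin at the centre of its rim, 38 mm below the middle of the bar. Held home (within about 2 mm) it turns in its loosening direction: free to lift straight off from 52 to 70 degrees, hard stop at about 70. The other way it stops hard within some 10 degrees.
- plug (a joint): Sprung plug in the jar's neck under the cap (m): 0.005 holds the cap 5 mm proud, 0 is fully home, against a hard stop. The spring pushes up with 2 to 4 N, so the cap pops up when let go; 8 N holds it home. Proud, the cap turns only some 10 degrees either way. Whether it loosens clockwise or anticlockwise differs from start to start and cannot be seen.
- jar_home (a point): Point on the square jar's axis, 38 mm above its shoulder: where the middle of the finger bar is when the cap is fully home. z up; x is where the bar points at the start, to within 4 degrees. The jar is white plastic, 70 x 70 mm, 60 mm high to the shoulder, fixed.
- caddy: Low wooden tray, fixed, that holds the two jars: 105 x 215 mm, floor 12 mm and rim 26 mm above the shelf; origin under its centre, the jars 52 mm either side along its y, in either order.
- jar_round_top (a point): The round jar (70 mm across) beside the square one, 104 mm away in the same caddy, fixed, with a cap of the same look that is already fully down; not needed. This point is the middle of its finger bar.
- brush: wooden shoe brush lying bristles down, 150 x 50 x 40 mm, origin under its middle; leave it where it is
- horn: stainless shoe horn lying flat, 200 mm long, 8 mm high, origin under its middle; leave it where it is
- doorstop: white plastic wedge doorstop, 112 x 42 x 34 mm, origin under its middle; leave it where it is
- tin: flat round steel polish tin, 75 mm across, 24 mm high, origin under its middle, in front of the caddy; leave it where it is
- dauber: small wooden polish dauber lying down, 120 mm long, 20 mm high, origin underneath, behind the caddy; leave it where it is
Mind the look-alikes: they are no part of the job. What is shaped like the cap but turquoise is not meant.

How it is judged:
By the outcome, as a careful person would: the job done as asked, in the order asked, and still so for the second after the job is handed in, while the arm keeps its last pose, push and grip.
It also fails if it takes over 48 s, if anything falls off the work surface, if the arm or the gripper's body presses on something with over 40 N, if the wrist force passes 120 N, or if a joint passes its speed limit or range.

## Working session

There is one attempt and no reset: what is moved stays moved. The work goes in short steps, Python scripts to look and compute and a shell command to move; the robot and the scene stay as the last step left them, time stands still between calls to the robot, and variables do not carry over. Pictures are saved under pics/ and viewed, at most 10 in all, crops included, and the job is handed in when it is done.

```bash
mkdir -p pics; cat > h.py <<'E'
import numpy as np, cv2
from plant import robot
from scipy.spatial.transform import Rotation as R
def cam(n): 
    return robot.read_camera(n)
def ray(c,u,v):
    K=np.array(c["K"]);x=(u-K[0,2])/K[0,0];y=(v-K[1,2])/K[1,1]
    xd,yd=x,y
    for _ in range(20):
        s=1+c["k1"]*(x*x+y*y); x,y=xd/s,yd/s
    P=np.array(c["pose"]); d=P[:3,:3]@np.array([x,-y,-1.]); return P[:3,3],d
def onz(c,u,v,z):
    o,d=ray(c,u,v); return o+d*(z-o[2])/d[2]
def proj(c,p):
    P=np.array(c["pose"]);q=P[:3,:3].T@(np.array(p)-P[:3,3]);x,y=q[0]/-q[2],-q[1]/-q[2]
    s=1+c["k1"]*(x*x+y*y);K=np.array(c["K"]);return K[0,0]*x*s+K[0,2],K[1,1]*y*s+K[1,2]
E
python3 - <<'E'
from h import *
s=robot.read_state();print({k:np.round(v,3).tolist() for k,v in s.items()},robot.tcp_to_grasp)
for n in("top","scene"):
    c=cam(n);cv2.imwrite(f"pics/{n}.png",c["img"]);print(n,np.round(c["pose"],3).tolist(),c["K"],c["k1"])
E
```

```text
{'t': 0.0, 'q': [1.157, 0.131, 1.489, -0.0, 1.523, -0.085], 'dq': [-0.001, 0.001, 0.001, 0.002, 0.0, -0.001], 'joint_torque': [-0.0, -55.989, -49.173, 0.077, 0.036, -0.0], 'tool_pos': [0.193, 0.567, 0.218], 'orientation': [-0.514, -3.099, 0.003], 'force': [-0.314, 0.098, 0.325], 'wrist_torque': [-0.007, -0.047, -0.015], 'gripper_force': 0.0, 'opening': 0.093} 0.0188
top [[-0.024, 0.975, -0.219, 0.25], [-1.0, -0.022, 0.009, -0.009], [0.004, 0.22, 0.976, 1.298], [0.0, 0.0, 0.0, 1.0]] [[607.20792042   0.         320.08234685]
 [  0.         607.20792042 233.84181359]
 [  0.           0.           1.        ]] -0.009423837806852433
scene [[-0.754, -0.452, 0.476, 0.904], [0.657, -0.508, 0.557, 0.419], [-0.01, 0.733, 0.68, 0.641], [0.0, 0.0, 0.0, 1.0]] [[439.91142056   0.         322.47793297]
 [  0.         439.91142056 238.05969208]
 [  0.           0.           1.        ]] -0.07917713451651608
```

View pics/top.png

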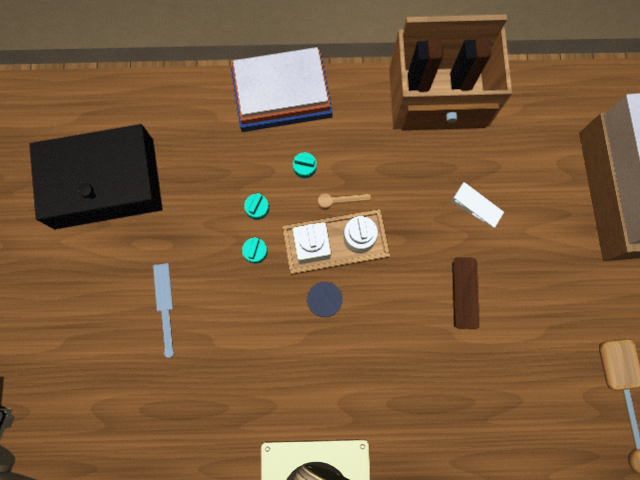

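View pics/scene.png

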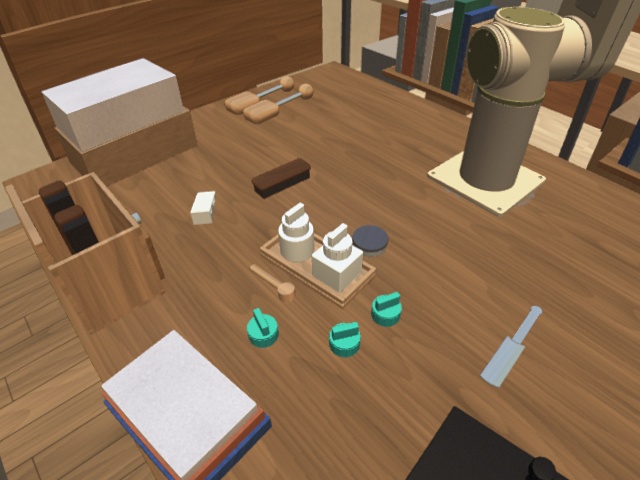

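Candidates:
- Square jar's cap, top (312,237) and scene (338,240). White, on the square jar.
- Round jar's cap, top (361,231) and scene (295,216). Already down, not wanted.
- Turquoise caps, top (304,164), (256,206) and (254,250). Not meant.

I choose the cap on the square jar at (312,237) and will check it in a close crop.

```bash
python3 - <<'E'
from h import *
a=cv2.imread("pics/top.png")[205:280,275:375];b=cv2.imread("pics/scene.png")[195:295,265:365]
a=cv2.resize(a,None,fx=4,fy=4,interpolation=cv2.INTER_CUBIC);b=cv2.resize(b,(300,300),interpolation=cv2.INTER_CUBIC)
cv2.imwrite("pics/crop.png",np.hstack([a,b]))
E
```

```text
(no output)
```

View pics/crop.png

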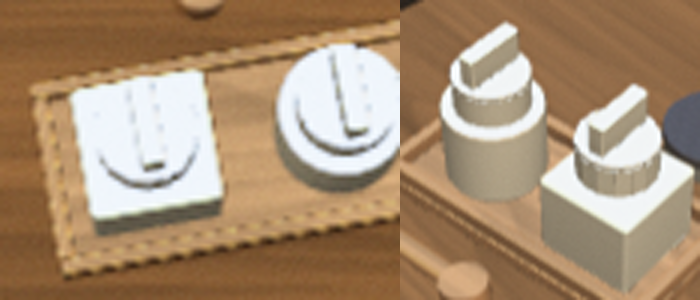

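The crop confirms it: the cap with its bar sits on the square jar. In the top view the bar runs from about (309.7,225) to (313.4,246.5).

```bash
cat >> h.py <<'E'
def todo(p,barang):
    s=robot.read_state();M=R.from_rotvec(s["orientation"]).as_matrix();t=np.array(s["tool_pos"])
    print("t",round(s["t"],2),"tcp",t.round(4),"F",np.round(s["force"],1),"op",round(s["opening"],4),"grip",round(s["gripper_force"],1),"q6",round(s["q"][5],3),"tilt z",M[:,2].round(4),"x",M[:,0].round(3),"Tq",np.round(s["wrist_torque"],2))
    if p is not None:
        print("tool shift cm",(M.T@(np.array(p)-t)*100).round(2))
        b=M.T@np.array([np.cos(barang),np.sin(barang),0]);a=np.degrees(np.arctan2(b[1],b[0]));print("roll deg",(a+90)%180-90)
E
python3 - <<'E'
from h import *
c=cam("top")
p=[onz(c,u,v,.127) for u,v in((309.7,225.2),(313.4,246.5))]
m=(p[0]+p[1])/2;d=p[0]-p[1];a=np.arctan2(d[1],d[0]);print(p,m,np.linalg.norm(d),np.degrees(a))
# jar shoulder corners z=.072
for u,v in ((72,92),(203,72),(222,200),(95,218)): print(onz(c,275+u/4,205+v/4,.072).round(4))
s=cam("scene");print(proj(s,m))
m[2]=.2;todo(m,a)
E
```

```text
[array([5.31670110e-01, 8.81231109e-05, 1.27000000e-01]), array([ 0.48840959, -0.00632679,  0.127     ])] [ 0.51003985 -0.00311934  0.127     ] 0.04373355903166392 8.43468048893033
[0.5397 0.0353 0.072 ]
[ 0.5488 -0.0329  0.072 ]
[ 0.481  -0.0409  0.072 ]
[0.4731 0.0244 0.072 ]
(np.float64(336.86520166457467), np.float64(229.1780048369006))
t 0.2 tcp [0.1936 0.5675 0.218 ] F [-0.2 -0.9 -0. ] op 0.093 grip 0.0 q6 -0.085 tilt z [-5.e-04 -1.e-03 -1.e+00] x [-0.946  0.323  0.   ] Tq [ 0.02 -0.01  0.02]
tool shift cm [-48.38 -43.79   1.84]
roll deg -27.273808414587023
```

```bash
python3 -m pendant '[[[0.6,-3.7,-3.35,0,0],[0.6,-3.7,-3.35,0,0],[0.6,-3.7,-3.35,0,0],[0.6,-3.7,-3.35,0,0],[0.6,-3.7,-3.35,0,0],[0.6,-3.7,-3.35,0,0],[0.6,-3.7,-3.35,0,0],[0.6,-3.7,-3.35,0,0]]]' 30
python3 -m pendant '[[[0.6,-3.7,-3.35,0,0],[0.6,-3.7,-3.35,0,0],[0.6,-3.7,-3.35,0,0],[0.6,-3.7,-3.35,0,0],[0.6,0,0,0,8.5],[0.6,0,0,0,8.5],[0.6,0,0,0,8.5],[0.6,0,0,0,8.5]]]'
python3 -m pendant '[[[0.6,0,0,0,8.5],[0.6,0,0,0,8.5],[0.6,0,0,0,8.5],[0.6,0,0,0,8.5],[0.6,0,0,0,8.5],[0.6,0,0,0,8.5],[0.6,0,0,0,8.5],[0.6,0,0,0,8.5]]]'
python3 -m pendant '[[[0.6,0,0,0,8.5],[0.6,0,0,0,8.5],[0.6,0,0,0,8.5],[0.6,0,0,0,8.5],[0.6,0,0,0,8.5],[0.6,0,0,0,0],[0.6,0,0,0,0]]]'
python3 - <<'E'
from h import *
c=cam("wrist");cv2.imwrite("pics/w1.png",c["img"])
todo([.510,-.0031,.2],np.radians(8.4))
print(proj(c,[.510,-.0031,.127]))
E
```

```text
t: 1.0
tool_pos: [0.3878, 0.2168, 0.2187]
orientation: [0.514, 3.099, 0.0]
force: [0.7, 0.5, -0.9]
opening: 0.0558
gripper_force: 0.0
t: 1.8
tool_pos: [0.484, 0.0438, 0.2184]
orientation: [-1.407, -2.808, 0.0]
force: [0.2, 0.1, -0.2]
opening: 0.0558
gripper_force: 0.0
t: 2.6
tool_pos: [0.484, 0.044, 0.2185]
orientation: [-2.737, -1.542, 0.0]
force: [-0.4, 0.1, 0.3]
opening: 0.0559
gripper_force: 0.0
t: 3.3
tool_pos: [0.484, 0.044, 0.2185]
orientation: [-3.107, -0.462, 0.0]
force: [0.1, 0.1, 0.1]
opening: 0.0558
gripper_force: 0.0
t 3.35 tcp [0.484  0.044  0.2186] F [ 0.2 -0.   0.3] op 0.0556 grip 0.0 q6 1.261 tilt z [-2.e-04  0.e+00 -1.e+00] x [ 0.957  0.291 -0.   ] Tq [-0.02  0.14 -0.04]
tool shift cm [1.11 5.26 1.85]
roll deg 8.504859889946417
(np.float64(396.3511302174229), np.float64(231.47118077191513))
```

View pics/w1.png

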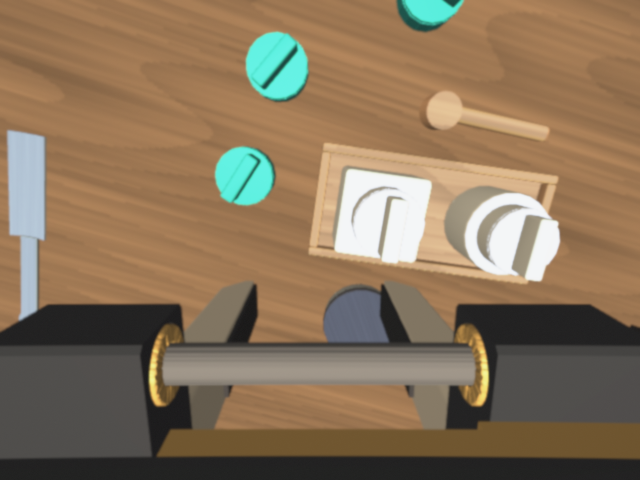

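The wrist view shows the square jar's bar at about (396,230). The position from the top view projects to (396,231), so the two agree. I'll align above the bar and check again before gripping.

```bash
python3 -m pendant '[[[0.6,0.55,2.63,0,0],[0.6,0.56,2.63,0,0],[0.6,0,0,0,8.5],[0.6,0,0,3.5,0],[0.6,0,0,2.5,0],[0.6,0,0,0,0],[0.6,0,0,0,0]]]'
python3 - <<'E'
from h import *
c=cam("wrist");cv2.imwrite("pics/w2.png",c["img"])
todo([.510,-.0031,.106],np.radians(8.4))
print(proj(c,[.510,-.0031,.127]))
E
```

```text
t: 4.05
tool_pos: [0.5096, -0.0031, 0.1588]
orientation: [-3.133, -0.226, 0.001]
force: [-1.5, -0.5, -0.1]
opening: 0.0557
gripper_force: 0.0
t 4.1 tcp [ 0.5105 -0.0032  0.16  ] F [0.3 0.2 0.3] op 0.0557 grip 0.0 q6 1.32 tilt z [ 1.3e-03 -1.0e-04 -1.0e+00] x [0.99  0.143 0.001] Tq [-0.04  0.23 -0.01]
tool shift cm [-0.05 -0.02  5.4 ]
roll deg -0.15604678607083144
(np.float64(317.72265811087465), np.float64(275.3130812432724))
```

View pics/w2.png

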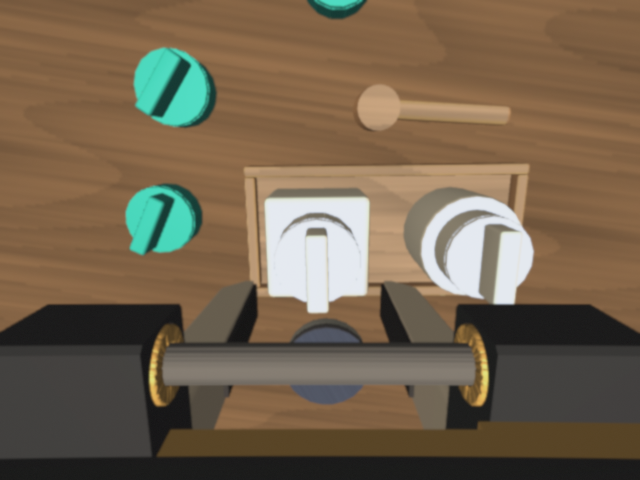

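The bar is centred between the fingers, at (317,272) against a predicted (318,275). Going down and gripping.

```bash
python3 -m pendant '[[[0.6,0,0,2.5,0],[0.6,0,0,2,0],[0.6,0,0,0.9,0],[0.6,0,0,0,0],[0,0,0,0,0],[0,0,0,0,0],[0,0,0,0,0],[0,0,0,0,0]]]' 40
python3 -m pendant '[[[0,0,0,0,0],[0,0,0,0,0]]]'
python3 -c "
from h import *
todo([.510,-.0031,.106],np.radians(8.4))"
```

```text
t: 4.9
tool_pos: [0.5103, -0.0032, 0.1054]
orientation: [3.133, 0.224, 0.002]
force: [0.2, -1.0, -0.9]
opening: 0.0282
gripper_force: 0.0
t: 5.1
tool_pos: [0.5099, -0.0031, 0.1047]
orientation: [-3.134, -0.224, -0.0]
force: [-0.1, 0.9, 1.2]
opening: 0.0121
gripper_force: 0.2
t 5.1 tcp [ 0.5099 -0.0031  0.1047] F [-0.1  0.9  1.2] op 0.0121 grip 0.2 q6 1.322 tilt z [ 1.e-04  0.e+00 -1.e+00] x [0.99  0.142 0.   ] Tq [ 0.06  0.2  -0.01]
tool shift cm [ 0.01 -0.   -0.13]
roll deg -0.23863800310367367
```

Contact at 12.1 mm, which matches the bar. I'll let the grip build, then press down.

```bash
python3 -m pendant '[[[0,0,0,0,0],[0,0,0,0,0],[0,0,0,0,0]]]'
python3 -m pendant '[[[0,0,0,0.2,0],[0,0,0,0.2,0],[0,0,0,0.1,0],[0,0,0,0,0],[0,0,0,0,0]]]'
```

```text
t: 5.4
tool_pos: [0.5099, -0.0032, 0.1047]
orientation: [3.134, 0.224, 0.0]
force: [-0.1, 0.1, 0.4]
opening: 0.0118
gripper_force: 40.0
t: 5.9
tool_pos: [0.51, -0.0032, 0.0998]
orientation: [3.134, 0.224, 0.001]
force: [0.6, 1.1, 3.3]
opening: 0.0117
gripper_force: 40.0
```

```bash
python3 -m pendant '[[[0,0,0,0.1,0],[0,0,0,0,0],[0,0,0,0,0]]]'
python3 -m pendant '[[[0,0,0,0.1,0],[0,0,0,0,0],[0,0,0,0,0]]]'
```

```text
t: 6.2
tool_pos: [0.5101, -0.0032, 0.0997]
orientation: [3.133, 0.224, 0.001]
force: [-2.7, 0.3, 10.9]
opening: 0.0118
gripper_force: 40.0
t: 6.5
tool_pos: [0.5102, -0.0032, 0.0997]
orientation: [3.133, 0.224, 0.001]
force: [-8.9, 0.5, 19.4]
opening: 0.0116
gripper_force: 40.0
```

Fully home: hard stop at TCP z 0.0997 with about 19 N. Now trying to loosen it one way.

```bash
python3 -m pendant '[[[0,0,0,0,4],[0,0,0,0,4],[0,0,0,0,0],[0,0,0,0,0]]]'
python3 -c "
from h import *
todo(None,0)"
python3 -m pendant '[[[0,0,0,0,3],[0,0,0,0,3],[0,0,0,0,0]]]'
python3 -c "
from h import *
todo(None,0)"
```

```text
t: 6.9
tool_pos: [0.5112, -0.0034, 0.0997]
orientation: [3.141, 0.004, 0.005]
force: [-2.9, 0.1, 14.5]
opening: 0.0115
gripper_force: 40.0
t 6.9 tcp [ 0.5112 -0.0034  0.0997] F [-2.9  0.1 14.5] op 0.0115 grip 40.0 q6 1.461 tilt z [ 2.9e-03 -4.0e-04 -1.0e+00] x [1.    0.003 0.003] Tq [ 0.07  0.88 -0.04]
t: 7.2
tool_pos: [0.5111, -0.0034, 0.0997]
orientation: [3.137, -0.163, 0.004]
force: [-2.6, -0.3, 15.5]
opening: 0.0114
gripper_force: 40.0
t 7.2 tcp [ 0.5111 -0.0034  0.0997] F [-2.6 -0.3 15.5] op 0.0114 grip 40.0 q6 1.568 tilt z [ 2.7e-03 -5.0e-04 -1.0e+00] x [ 0.995 -0.103  0.003] Tq [0.02 0.95 0.08]
```

This way it has turned 14° with almost no torque. Staying pressed, I'll go back and try the other way as asked.

```bash
python3 -m pendant '[[[0,0,0,0,-7],[0,0,0,0,-7],[0,0,0,0,-4],[0,0,0,0,0],[0,0,0,0,0]]]'
python3 -c "
from h import *
todo(None,0)"
python3 -m pendant '[[[0,0,0,0,-4],[0,0,0,0,0],[0,0,0,0,0]]]'
python3 -c "
from h import *
todo(None,0)"
```

```text
t: 7.7
tool_pos: [0.5114, -0.0029, 0.0997]
orientation: [-3.124, -0.333, -0.005]
force: [-2.1, 2.1, 13.8]
opening: 0.0116
gripper_force: 40.0
t 7.7 tcp [ 0.5114 -0.0029  0.0997] F [-2.1  2.1 13.8] op 0.0116 grip 40.0 q6 1.252 tilt z [ 3.4e-03  4.0e-04 -1.0e+00] x [0.977 0.211 0.003] Tq [0.39 0.66 0.08]
t: 8.0
tool_pos: [0.5111, -0.0022, 0.0997]
orientation: [-3.109, -0.442, -0.005]
force: [-3.5, 5.5, 16.1]
opening: 0.0118
gripper_force: 40.0
t 8.0 tcp [ 0.5111 -0.0022  0.0997] F [-3.5  5.5 16.1] op 0.0118 grip 40.0 q6 1.182 tilt z [ 0.0027  0.0015 -1.    ] x [0.96  0.279 0.003] Tq [ 0.85  0.89 -0.11]
```

```bash
python3 -m pendant '[[[0,0,0,0,-2],[0,0,0,0,-2],[0,0,0,0,0],[0,0,0,0,0]]]'
python3 -c "
from h import *
todo(None,0)"
```

```text
t: 8.4
tool_pos: [0.5109, -0.0018, 0.0997]
orientation: [-3.091, -0.549, -0.004]
force: [-5.1, 6.6, 16.3]
opening: 0.0116
gripper_force: 40.4
t 8.4 tcp [ 0.5109 -0.0018  0.0997] F [-5.1  6.6 16.3] op 0.0116 grip 40.4 q6 1.113 tilt z [ 0.0023  0.0022 -1.    ] x [0.939 0.345 0.003] Tq [ 1.22  1.05 -0.55]
```

It stops hard this way: about 12° past the start the torque rises to 0.55 Nm. The other way is the loosening one, so I'll turn positive while pressed.

```bash
python3 -m pendant '[[[0,0,0,0,6],[0,0,0,0,6],[0,0,0,0,6],[0,0,0,0,6],[0,0,0,0,6],[0,0,0,0,0]]]'
python3 -c "
from h import *
todo(None,0)"
python3 -m pendant '[[[0,0,0,0,6],[0,0,0,0,6],[0,0,0,0,6],[0,0,0,0,6],[0,0,0,0,0],[0,0,0,0,0]]]'
python3 -c "
from h import *
todo(None,0)"
```

```text
t: 9.0
tool_pos: [0.5112, -0.0033, 0.0997]
orientation: [3.129, -0.275, 0.005]
force: [-3.4, -0.0, 14.6]
opening: 0.0118
gripper_force: 40.0
t 9.0 tcp [ 0.5112 -0.0033  0.0997] F [-3.4 -0.  14.6] op 0.0118 grip 40.0 q6 1.639 tilt z [ 3.e-03 -4.e-04 -1.e+00] x [ 0.985 -0.175  0.003] Tq [ 0.08  0.84 -0.04]
t: 9.6
tool_pos: [0.5112, -0.0033, 0.0997]
orientation: [-3.005, 0.915, -0.004]
force: [-2.7, 0.3, 14.9]
opening: 0.0119
gripper_force: 40.0
t 9.6 tcp [ 0.5112 -0.0033  0.0997] F [-2.7  0.3 14.9] op 0.0119 grip 40.0 q6 2.055 tilt z [ 2.9e-03 -2.0e-04 -1.0e+00] x [ 0.83  -0.557  0.003] Tq [ 0.11  0.8  -0.16]
```

```bash
python3 -m pendant '[[[0,0,0,0,5],[0,0,0,0,5],[0,0,0,0,5],[0,0,0,0,4],[0,0,0,0,0],[0,0,0,0,0]]]'
python3 - <<'E'
from h import *
todo(None,0)
c=cam("scene");cv2.imwrite("pics/s2.png",cv2.resize(c["img"][150:310,230:430],None,fx=4,fy=4)[:600])
c=cam("top");cv2.imwrite("pics/t2.png",c["img"])
E
```

```text
t: 10.2
tool_pos: [0.5111, -0.0032, 0.0997]
orientation: [-2.813, 1.397, -0.004]
force: [-3.6, 0.2, 15.0]
opening: 0.0119
gripper_force: 40.0
t 10.2 tcp [ 0.5111 -0.0032  0.0997] F [-3.6  0.2 15. ] op 0.0119 grip 40.0 q6 2.386 tilt z [ 2.8e-03 -3.0e-04 -1.0e+00] x [ 0.604 -0.797  0.002] Tq [ 0.17  0.91 -0.01]
```

View pics/s2.png

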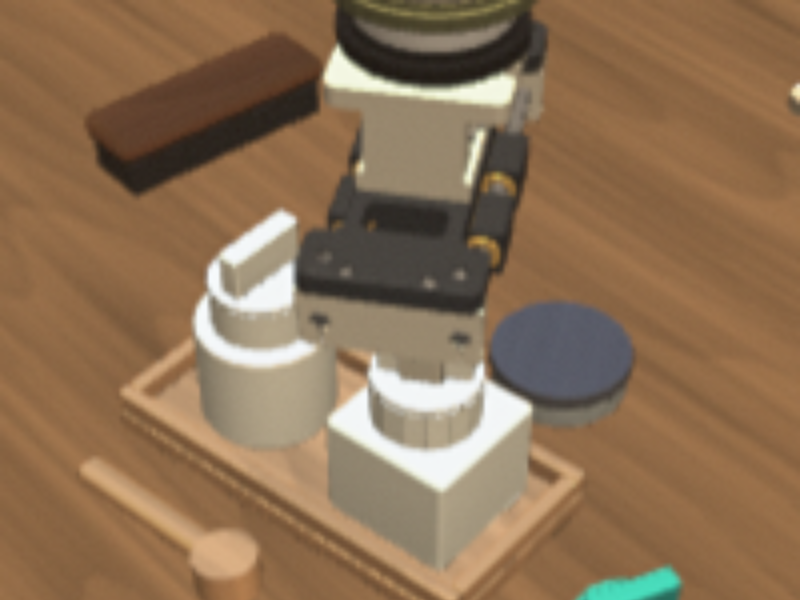

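The cap is turned about 61° and sits square in the grip on the square jar. Lifting gently.

```bash
python3 -m pendant '[[[0,0,0,-0.2,0],[0,0,0,-0.3,0],[0,0,0,-0.3,0],[0,0,0,-0.3,0],[0,0,0,-0.3,0],[0,0,0,0,0]]]'
python3 -c "
from h import *
todo(None,0)"
```

```text
t: 10.9
tool_pos: [0.5097, -0.0032, 0.1117]
orientation: [2.813, -1.398, -0.0]
force: [0.2, -0.5, -0.0]
opening: 0.0121
gripper_force: 40.0
t 10.9 tcp [ 0.5097 -0.0032  0.1117] F [ 0.2 -0.5 -0. ] op 0.0121 grip 40.0 q6 2.386 tilt z [-3.e-04 -0.e+00 -1.e+00] x [ 0.604 -0.797 -0.   ] Tq [0.03 0.15 0.03]
```

```bash
python3 -m pendant '[[[0,0,0,-0.8,0],[0,0,0,-1.6,0],[0,0,0,-2,0],[0,0,0,-2,0],[0,0,0,-1.6,0],[0,0,0,-0.8,0],[0,0,0,0,0],[0,0,0,0,0]]]'
python3 -m pendant '[[[0,0,0,0,0],[0,0,0,0,0],[0,0,0,0,0],[0,0,0,0,0],[0,0,0,0,0]]]'
python3 - <<'E'
from h import *
todo(None,0)
c=cam("scene");cv2.imwrite("pics/s3.png",c["img"])
E
```

```text
t: 11.7
tool_pos: [0.5095, -0.0031, 0.199]
orientation: [2.813, -1.398, -0.001]
force: [0.2, -0.6, -1.3]
opening: 0.0118
gripper_force: 40.0
t: 12.2
tool_pos: [0.5098, -0.0032, 0.1995]
orientation: [2.813, -1.398, -0.0]
force: [-1.7, 0.0, -0.7]
opening: 0.0116
gripper_force: 40.0
t 12.2 tcp [ 0.5098 -0.0032  0.1995] F [-1.7  0.  -0.7] op 0.0116 grip 40.0 q6 2.386 tilt z [-2.e-04  0.e+00 -1.e+00] x [ 0.604 -0.797 -0.   ] Tq [0.01 0.18 0.02]
```

View pics/s3.png

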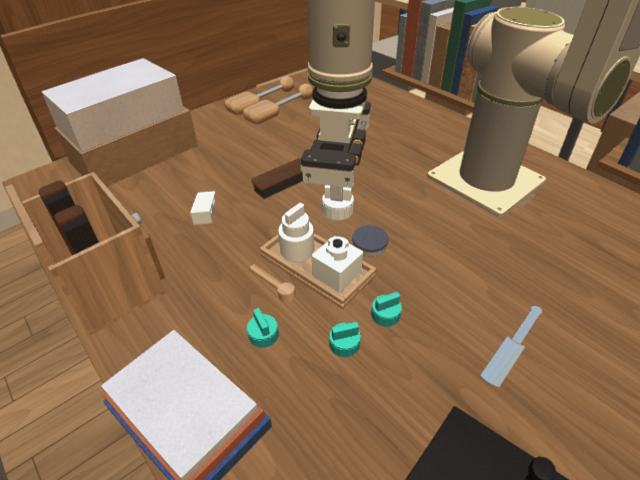

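The cap is in the gripper at (338,203), upright above the open jar neck at (338,245). Everything else is where it was. Handing in.

```bash
python3 -c "
from plant import robot
print(robot.close_job())"
```

```text
the job is handed in; nothing more can be done
None
```

The square jar is open and handed in: pressed home, the cap loosened clockwise (seen from above) and stopped hard the other way, and the gripper now holds it upright and still about 10 cm above its jar, with the other items not touched.

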